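Push the laundry stock back into line along the rail

ROBOT

A 6-joint arm with a two-finger parallel gripper is mounted at the origin on the work surface. World frame = base frame: x ahead of the robot, y to its left, z up, the work surface at z = 0. Lengths are in m, angles in degrees, forces in N, time in s.
With the tool pointing down it reaches from about 0.35 to 0.875 m from the base axis. Payload 4.2 kg.
Tool frame: the origin (TCP) lies where the fingers leave the gripper's body, on its centre line; the fingertips stand 70 mm ahead of it and the grasp point (between the pads) lies 51 mm ahead of it; z points along the fingers, y is the direction in which the jaws open and shut (so a half turn about z gives the same grasp; the last joint's range is limited). The gripper opens to 87 mm and grips with 3 to 60 N. Pads are 19 mm wide; open, the fingers measure 117 mm over their backs; the gripper's body (75 mm by 190 mm) begins 51 mm behind the grasp point.
Start: joints at [90.848, 22.042, 0.453, 0, -68.411, -14.817], TCP at [0.151, 0.607, 0.292] pointing down, gripper open.
Joint ranges: [-179.83, 179.83], [-69.29, 118.12], [-61.27, 80.66], [-181.25, 117.63], [-171.15, -9.14], [-177.46, 177.46]. Speed limits (degrees/s): [159.86, 159.86, 180, 180, 180, 180].

INTERFACE

Orientations are given as a 3x3 rotation matrix whose columns are the frame's x, y, z axes.
In Python, from station import sense, capture, camera_model, finish_job gives the robot as it stands.
- The arm moves only by the shell command python3 -m inch 'ROWS'. ROWS is JSON, a list of rows, each an object with "hand": the closure, from 0 (fully open) to 1 (shut); "slide": the shift along the world's x, y, z in cm, a list of three; "yaw": the turn about the world's z in rad. A call has 1 to 10 rows; each row is the pose to reach, as a shift and turn from the pose commanded when the call began; what a row does not reach only later rows make up. A row lasts 1/8 s, in which the tool goes at most 62.5 mm and 10.7 degrees, less where a joint would pass 70% of its speed; a pose out of reach is approached as far as the arm can. A call with a gripper value outside its range is refused whole. The fingers move at their own pace and stop on an object; the grip force is fixed at half the most. Time passes only in rows, so rows that repeat a pose let the fingers close. It gives the time, the measured TCP pose, the force and the opening at its end, in the units of the state.
- sense(): the state, without advancing time (a new reading comes with each control period).
- capture(name): name is "side" or "top"; returns the picture (400x640x3 uint8, blue, green, red); there is no depth.
- camera_model(name): a dict with "mtx" (3x3 intrinsics, pixels), "xyz" and "orientation" of the camera in the world. Camera axes: x right, y up, looking along -z (the intrinsics and any distortion apply to the point x, -y, -z); pixel columns grow to the right and rows downward; lengths in m; the calibration is good to about 2 mm. A picture is of the moment at which its call begins. camera_model takes no time and is no camera call.
- finish_job(): hands the job in, once; it reports no verdict.
The state is a dict: "time_s": time; "joints": joint angles; "joint_velocities": joint speeds; "effort": joint torques, N m; "tcp_pos": TCP position; "ee_rot": TCP orientation; "wrist_force": force on the tool from outside, world axes, zero at the start; "moment": the same for the moment, N m; "gripper_width": opening from 0.0 (shut) to 1.0 (fully open).
Only numpy, scipy, OpenCV 4.12 (cv2) and the standard library are available. Lean on these libraries where they do the work, as an engineer would, in place of code of your own. Each camera call takes 0.05 s, during which the arm holds its last target. There are 200 camera calls.

TASK

Tidy the stock on the laundry counter by pushing only, without lifting or tipping anything: slide the flat carton into the corner on its own side of the divider, so that a long side lies flat against the steel rail and its end is against the divider. Push the round tub back until it touches the rail on its own side of the divider, and leave everything else where it stands.

Things in the scene. Friction and masses are not known exactly. Their poses are not given: they have to be found in the camera images.
- rail: Low galvanised steel rail fixed to the counter across the robot's front, beyond the carton and tub: 620 mm long, 30 mm high, 12 mm thick. Origin at the bottom of its front face (the face towards the robot), mid-length; its y axis runs along the rail (to the left), its x axis points away from the robot through the rail, so the counter in front of the rail has negative x. Its yaw varies by about 0.15 rad.
- divider: Upright steel plate fixed square to the rail near its middle, standing out 120 mm towards the robot, 6 mm thick, 70 mm high. Origin at its bottom, in mid-thickness, level with the rail's front face; axes parallel to the rail's. Its two flat sides are at y = +3 and -3 mm.
- carton: Flat closed cardboard carton, loose, about 0.3 to 0.65 kg: 80 mm (its x) by 130 mm (its y, the long way) by 60 mm high. Origin at the centre of its underside. It starts short of the rail, left or right of the divider, with a long side roughly towards the rail (within 0.3 rad).
- tub: Round white tub with a grey lid, loose, about 0.35 to 0.7 kg: 96 mm diameter, 75 mm high, on its flat bottom. Origin at the centre of its underside. It starts short of the rail, on the other side of the divider from the carton.
- scoop: Bystander, loose, leave it where it is: clear plastic measuring cup, 48 mm wide, 45 mm high, between the carton's and the tub's places, nearer the robot than the divider. Origin at the centre of its underside.
- small_box: Bystander, loose, leave it where it is: upright cardboard box, 45 x 60 x 95 mm high, behind the rail. Origin at the centre of its underside.
- peg_jar: Bystander, loose, leave it where it is: jar with a steel lid, 72 mm diameter, 90 mm high, behind the rail. Origin at the centre of its underside.
- brush: Bystander, loose, leave it where it is: wooden scrubbing brush lying flat, 55 x 130 x 40 mm high, far left. Origin at the centre of its underside.
- softener: Bystander, loose, leave it where it is: tall bottle, 72 mm diameter, 190 mm high, far right. Origin at the centre of its underside.
- stain_bottle: Bystander, loose, leave it where it is: small bottle, 44 mm diameter, 110 mm high, behind the rail, near its middle. Origin at the centre of its underside.
Mind the look-alikes: they are no part of the job. Leave any orange, purple or turquoise look-alike of the carton alone.

How it is judged (in metres and radians):
At the end, for the whole second after the job is handed in: Carton flat on the counter, long side within 6 mm of the rail and parallel within 0.07 rad, end within 6 mm of the divider; tub standing on the other side of the divider, within 6 mm of the rail, anywhere along it; both at rest (x of carton in the frame of rail between -0.046 and -0.034 m and angle between the y axis of carton and the y axis of rail, either way round below 0.07 rad and ((y of carton in the frame of divider between 0.062 and 0.074 m and y of tub in the frame of divider below -0.04 m) or (y of carton in the frame of divider between -0.074 and -0.062 m and y of tub in the frame of divider above 0.04 m)) and x of tub in the frame of rail between -0.054 and -0.042 m and y of tub in the frame of rail between -0.31 and 0.31 m and height (world z) of each of carton, tub below 0.005 m and angle between each of carton, tub's own z axis and vertical below 0.05 rad and linear speed of each of carton, tub below 0.01 m/s); the robot touches nothing.
It fails at once if the carton is lifted off the counter or tipped (height (world z) of carton above 0.012 m or angle between carton's own z axis and vertical above 0.25 rad).
It fails at once if the tub is lifted off the counter or tipped (height (world z) of tub above 0.012 m or angle between tub's own z axis and vertical above 0.25 rad).
It fails at once if a bystander is moved by more than 30 mm or knocked over (distance of any of scoop, small_box, peg_jar, brush, softener, stain_bottle from where it was at the start of the episode above 0.03 m or angle between any of scoop, small_box, peg_jar, brush, softener, stain_bottle's own z axis and vertical above 0.5 rad).
It also fails if it takes over 64 s, if anything falls off the work surface, if the arm or the gripper's body presses on something with over 40 N, if the wrist force passes 120 N, or if a joint passes its speed limit or range.

## Working session

There is one attempt and no reset: what is moved stays moved. The work goes in short steps, Python scripts to look and compute and a shell command to move; the robot and the scene stay as the last step left them, time stands still between calls to the robot, and variables do not carry over. Pictures are saved under pics/ and viewed, about 8 in all and at most 12, crops included, and the job is handed in when it is done.

```bash
mkdir -p pics; ls; cat > h.py <<'E'
import numpy as np, cv2
from station import *
def cam(n):
    c=camera_model(n); return np.array(c["mtx"]),np.array(c["xyz"]),np.array(c["orientation"]),c
def ray(n,px,z):
    K,t,R,c=cam(n); px=np.atleast_2d(np.array(px,float))
    d=np.linalg.inv(K)@np.c_[px,np.ones(len(px))].T
    d=R@(d*np.array([[1],[-1],[-1]])); s=(z-t[2])/d[2]
    return (t[:,None]+s*d).T
def proj(n,P):
    K,t,R,c=cam(n); q=R.T@(np.atleast_2d(P)-t).T; q=q*np.array([[1],[-1],[-1]]); q=K@q
    return (q[:2]/q[2]).T
E
python3 - <<'E'
from h import *
for n in("top","side"):
    cv2.imwrite(f"pics/{n}0.png",capture(n)); print(n,camera_model(n))
print(sense())
E
```

```text
pics
top {'mtx': array([[448.7886616 ,   0.        , 313.78543605],
       [  0.        , 448.7886616 , 198.32939123],
       [  0.        ,   0.        ,   1.        ]]), 'xyz': array([ 0.37672072, -0.00542565,  1.57113841]), 'orientation': array([[ 0.0273191 ,  0.99441845, -0.10190984],
       [-0.99961993,  0.02679965, -0.00646302],
       [-0.0036958 ,  0.10204767,  0.99477264]])}
side {'mtx': array([[465.7496164 ,   0.        , 325.14947041],
       [  0.        , 465.7496164 , 198.62485528],
       [  0.        ,   0.        ,   1.        ]]), 'xyz': array([ 0.06315591, -0.86506414,  1.10431698]), 'orientation': array([[ 0.88367094,  0.34794241, -0.31314814],
       [-0.46809194,  0.65115718, -0.59739791],
       [-0.0039514 ,  0.67448529,  0.73827771]])}
{'time_s': 0.1, 'joints': array([ 9.08493608e+01,  2.20852599e+01,  3.86956960e-01, -2.58896351e-02,
       -6.84114239e+01, -1.48169125e+01]), 'joint_velocities': array([ 0.07115763, -0.03458605,  0.1448418 ,  0.07923513,  0.06480418,
       -0.02750479]), 'effort': array([-1.76054564e-04, -3.91695499e+01,  1.87932694e+01,  4.23201934e+00,
        1.34065695e-02, -7.27449537e-05]), 'tcp_pos': array([0.15073207, 0.60612805, 0.29127447]), 'ee_rot': array([[ 9.70392354e-01, -2.41533694e-01, -3.91727135e-04],
       [-2.41533997e-01, -9.70390456e-01, -1.92107658e-03],
       [ 8.38764489e-05,  1.95881344e-03, -9.99998078e-01]]), 'wrist_force': array([-0.1788815 , -0.97223207, -0.00147532]), 'moment': array([-0.03024885, -0.0060363 , -0.00289785]), 'gripper_width': 1.0004227422222922}
```

View pics/top0.png

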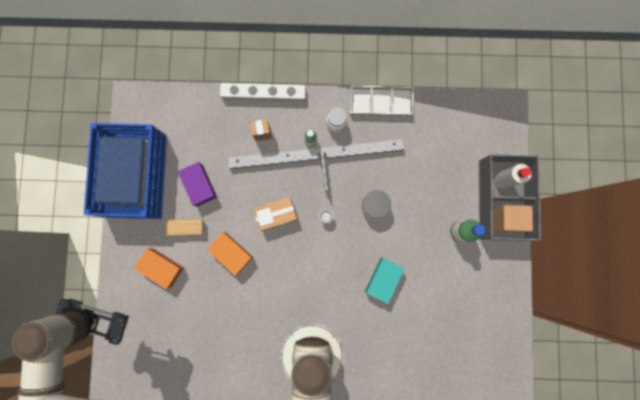

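View pics/side0.png

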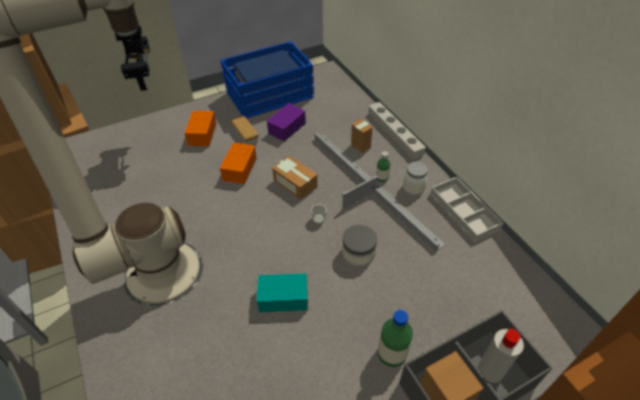

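The top view shows the rail from about (229,163) to (403,146) and the divider from about (323,152) to (327,188). The carton is at (276,214), left of the divider. The tub is at (377,205), on the right, and the scoop is at (327,217). Next I'll crop both views closer and measure.

```bash
python3 - <<'E'
from h import *
t=cv2.imread("pics/top0.png"); s=cv2.imread("pics/side0.png")
a=cv2.resize(t[125:240,215:415],None,fx=4,fy=4,interpolation=cv2.INTER_CUBIC)
cv2.imwrite("pics/c0.png",a)
def show(n,im,m,z,name):
    cs,_=cv2.findContours(m.astype(np.uint8),cv2.RETR_EXTERNAL,cv2.CHAIN_APPROX_NONE)
    for c in cs:
        if cv2.contourArea(c)>60:
            r=cv2.minAreaRect(c); b=cv2.boxPoints(r)
            x,y=r[0]
            print(name,np.round(r[0],1),np.round(r[1],1)); print(np.round(ray(n,b,z),4)[:,:2].tolist(), 'c',np.round(ray(n,[r[0]],z),4)[0])
h=cv2.cvtColor(t,cv2.COLOR_BGR2HSV)
for p in [(265,222),(290,206),(277,214),(377,205),(240,161),(380,149),(325,175),(300,190)]: print(p,h[p[1],p[0]])
roi=np.zeros(h.shape[:2],bool); roi[190:240,245:305]=1
show("top",t,roi&(((h[...,1]>70)&(h[...,0]<25))|(h[...,2]>195)),0.06,"carton")
roi[:]=0; roi[180:230,355:400]=1
show("top",t,roi&(h[...,2]<115),0.075,"tub")
# predict
print(proj("side",ray("top",[(377,205)],0.075)),proj("side",ray("top",[(276,214)],0.06)))
print(proj("side",ray("top",[(229,163),(403,146)],0.03)))
E
```

```text
(265, 222) [ 80   3 235]
(290, 206) [ 17  51 222]
(277, 214) [ 18  15 228]
(377, 205) [ 12   9 135]
(240, 161) [  0   3 190]
(380, 149) [  0   3 199]
(325, 175) [  8   7 146]
(300, 190) [ 15  18 170]
carton [274.5 213.7] [24.4 39.7]
[[0.4931, 0.2126], [0.5368, 0.0858], [0.4586, 0.0587], [0.4153, 0.1849]] c [0.4758 0.1356 0.06  ]
[[359.0269408  238.07426287]] [[294.63466177 171.48362476]]
[[318.54519054 131.78633004]
 [438.95992973 242.84305973]]
```

View pics/c0.png

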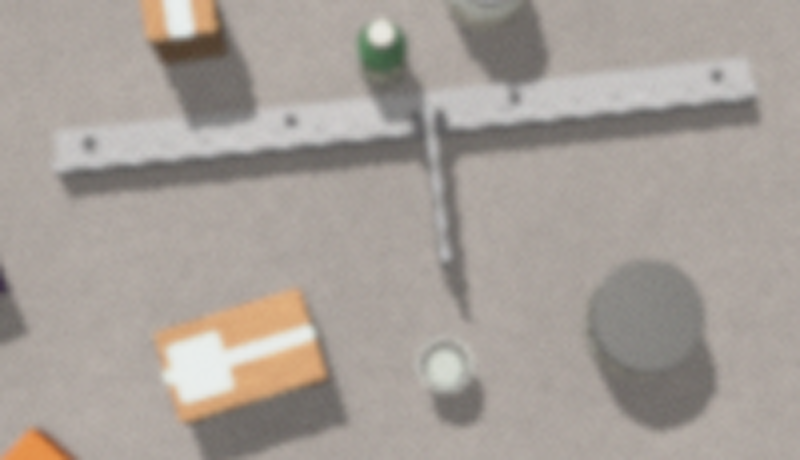

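The crop (4x, origin (215,125)) shows the rail's front top edge from (60,170) to (752,100). The divider tip is at (447,262), the tub lid is centred near (648,315), and the carton top has corners (155,332), (300,290), (327,380) and (187,422). Now I'll get numbers from both views.

```bash
python3 - <<'E'
from h import *
t=cv2.imread("pics/top0.png"); s=cv2.imread("pics/side0.png")
g=cv2.GaussianBlur(cv2.cvtColor(t,cv2.COLOR_BGR2GRAY),(0,0),1).astype(float)
pts=[]
for c in list(range(236,318,3))+list(range(334,396,3)):
    r0=int(163-(c-229)*17/174)+1
    col=g[r0-3:r0+9,c]; d=np.diff(col); k=d.argmin(); pts.append((c,r0-3+k+.5))
P=ray("top",pts,0.03)
vx,vy,x0,y0=cv2.fitLine(P[:,:2].astype(np.float32),cv2.DIST_HUBER,0,.001,.001).ravel()
if vy<0:vx,vy=-vx,-vy
print("rail front top yaw",np.arctan2(-vx,vy),"x at y=0",x0-y0*vx/vy,"resid mm",1e3*np.std((P[:,0]-x0)*vy-(P[:,1]-y0)*vx))
f=lambda p:np.array(p)/4+np.array([215,125])-.4
tip=ray("top",[f((447,262))],0.07)[0]; print("div tip",tip)
print("rail ends",ray("top",[f((60,170)),f((752,100))],.03))
print("tub top",ray("top",[f((648,315))],.075), "scoop",ray("top",[f((445,365))],.045))
print("carton corners",ray("top",f([(155,332),(300,290),(327,380),(187,422)]),.06))
print("orange",ray("top",[(208,253),(230,234),(252,256),(232,276)],.06))
print("smallbox front bottom",ray("top",[f((165,62)),f((225,55))],.0))
# tub lid heights by two views: side lid centre
a=cv2.resize(s[115:275,265:455],None,fx=4,fy=3.75*4/3.75,interpolation=cv2.INTER_CUBIC)
for z in(.02,.03,.04):print('rail->side',z,proj("side",ray("top",[f((60,170)),f((752,100))],z)).round(1).tolist())
for z in(.06,.075,.09):print('tub->side',z,proj("side",ray("top",[f((648,315))],z)).round(1).tolist(), 'carton', proj("side",ray("top",f([(155,332),(300,290),(327,380),(187,422)]),z-.015)).round(1).tolist())
cv2.imwrite("pics/c1.png",a)
E
```

```text
rail front top yaw 0.13552043 x at y=0 0.67607343 resid mm 1.0413514677292166
div tip [ 0.55950077 -0.03721929  0.07      ]
rail ends [[ 0.6358981   0.30037339  0.03      ]
 [ 0.71376229 -0.30044897  0.03      ]]
tub top [[ 0.51877574 -0.20624821  0.075     ]] scoop [[ 0.47423405 -0.03820725  0.045     ]]
carton corners [[0.49454617 0.20769296 0.06      ]
 [0.5335069  0.08638068 0.06      ]
 [0.45793858 0.06114242 0.06      ]
 [0.41945102 0.17767822 0.06      ]]
orange [[0.33817711 0.35319639 0.06      ]
 [0.40351672 0.28250125 0.06      ]
 [0.33226338 0.20554212 0.06      ]
 [0.2644489  0.26937933 0.06      ]]
smallbox front bottom [[0.74090785 0.21715432 0.        ]
 [0.74868412 0.16386268 0.        ]]
rail->side 0.02 [[315.6, 135.1], [435.5, 246.5]]
rail->side 0.03 [[315.3, 133.4], [435.1, 244.2]]
rail->side 0.04 [[315.1, 131.7], [434.6, 241.9]]
tub->side 0.06 [[361.0, 240.6]] carton [[290.3, 158.0], [317.5, 176.9], [299.6, 190.1], [273.1, 171.1]]
tub->side 0.075 [[360.5, 237.0]] carton [[290.0, 155.2], [317.1, 173.9], [299.2, 187.0], [272.8, 168.1]]
tub->side 0.09 [[359.9, 233.3]] carton [[289.7, 152.3], [316.7, 170.9], [298.9, 183.9], [272.5, 165.1]]
```

View pics/c1.png

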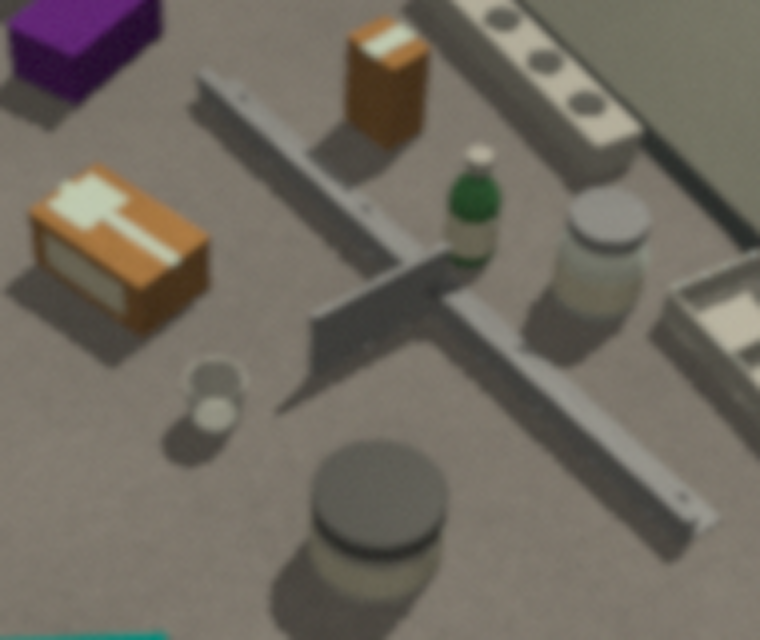

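The measurements agree with each other:
- **Rail:** yaw is 0.136 and the divider origin D is about (0.678,-0.021), from both the rail line and the tip plus 120 mm.
- **Heights:** the side view gives the carton top at about 60 mm and the tub at about 70 mm, which fits the text.
- **In the rail frame:** the carton is at (-0.179, 0.180) with +0.18 rad, and the tub is at (-0.183, -0.162).

I'll go above the spot behind the carton, with the jaw line parallel to the rail.

```bash
python3 -m inch '[{"hand":0,"slide":[2.8,-5.4,0],"yaw":0.05},{"hand":0,"slide":[5.6,-10.8,0],"yaw":0.1},{"hand":0,"slide":[8.4,-16.2,0],"yaw":0.15},{"hand":0,"slide":[11.2,-21.6,0],"yaw":0.2},{"hand":0,"slide":[14,-27,0],"yaw":0.25},{"hand":0,"slide":[16.8,-32.4,0],"yaw":0.3},{"hand":0,"slide":[19.6,-37.8,0],"yaw":0.35},{"hand":0,"slide":[22.4,-43.2,0],"yaw":0.38},{"hand":0,"slide":[25,-48.4,0],"yaw":0.38},{"hand":0,"slide":[25,-48.4,0],"yaw":0.38}]'
cat > st.py <<'E'
from h import *
D=np.array([.678,-.021]);a=.1355;ex=np.array([np.cos(a),np.sin(a)]);ey=np.array([-ex[1],ex[0]])
if __name__=="__main__":
    s=sense(); p=s["tcp_pos"]; d=p[:2]-D; R=s["ee_rot"]; f=s["wrist_force"]
    print("t",s["time_s"],"tcp",p.round(4),"rail-frame",(d@ex).round(4),(d@ey).round(4),"yaw",np.arctan2(R[0,1],-R[1,1]).round(4),"F rail",(f[:2]@ex).round(2),(f[:2]@ey).round(2),f[2].round(2))
E
python3 st.py
```

```text
time_s: 1.35
tcp_pos: [0.4014, 0.1192, 0.2918]
ee_rot: [[0.992, 0.129, -0.001], [0.129, -0.992, -0.001], [-0.001, 0.001, -1.0]]
wrist_force: [0.0, 0.7, -0.4]
gripper_width: 1.003
t 1.35 tcp [0.4014 0.1192 0.2918] rail-frame -0.2551 0.1763 yaw 0.129 F rail 0.12 0.69 -0.44
```

```bash
python3 -m inch '[{"hand":0,"slide":[0,0,-5],"yaw":0},{"hand":0,"slide":[0,0,-10],"yaw":0},{"hand":0,"slide":[0,0,-15],"yaw":0},{"hand":0,"slide":[0,0,-18],"yaw":0},{"hand":0,"slide":[0,0,-20],"yaw":0},{"hand":0,"slide":[0,0,-20],"yaw":0}]' >/dev/null; python3 st.py
```

```text
t 2.1 tcp [0.3999 0.1226 0.091 ] rail-frame -0.2562 0.1799 yaw 0.1373 F rail 0.2 0.71 -0.18
```

```bash
python3 -m inch '[{"hand":0,"slide":[1,0.14,0],"yaw":0},{"hand":0,"slide":[2,0.27,0],"yaw":0},{"hand":0,"slide":[3,0.41,0],"yaw":0},{"hand":0,"slide":[4,0.54,0],"yaw":0},{"hand":0,"slide":[5,0.68,0],"yaw":0},{"hand":0,"slide":[6,0.82,0],"yaw":0},{"hand":0,"slide":[7,0.95,0],"yaw":0},{"hand":0,"slide":[8,1.09,0],"yaw":0},{"hand":0,"slide":[9,1.22,0],"yaw":0},{"hand":0,"slide":[9.5,1.29,0],"yaw":0}]' >/dev/null; python3 st.py
python3 - <<'E'
from h import *
im=capture("top"); cv2.imwrite("pics/c2.png",cv2.resize(im[125:240,215:415],None,fx=4,fy=4,interpolation=cv2.INTER_CUBIC))
E
```

```text
t 3.35 tcp [0.495  0.1341 0.0919] rail-frame -0.1603 0.1784 yaw 0.1343 F rail -7.21 1.58 4.5
```

View pics/c2.png

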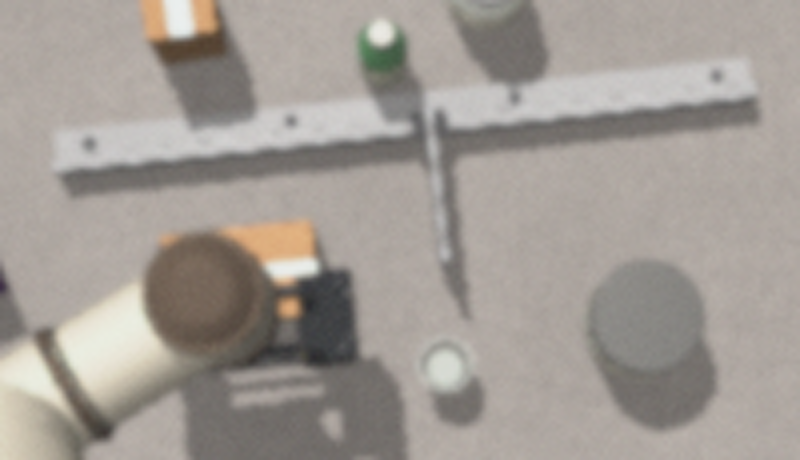

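The picture shows the carton now parallel to the rail, its far edge running from about (160,235) to (312,222). Nothing else has moved. I'll push on to about 8 mm short of the rail, then back off.

```bash
python3 -m inch '[{"hand":0,"slide":[1,0.14,0],"yaw":0},{"hand":0,"slide":[2,0.27,0],"yaw":0},{"hand":0,"slide":[3,0.41,0],"yaw":0},{"hand":0,"slide":[4,0.54,0],"yaw":0},{"hand":0,"slide":[4.8,0.65,0],"yaw":0},{"hand":0,"slide":[5.4,0.73,0],"yaw":0},{"hand":0,"slide":[5.9,0.8,0],"yaw":0},{"hand":0,"slide":[6.2,0.84,0],"yaw":0},{"hand":0,"slide":[6.2,0.84,0],"yaw":0}]' >/dev/null; python3 st.py
python3 -m inch '[{"hand":0,"slide":[-1,-0.14,0],"yaw":0},{"hand":0,"slide":[-2,-0.27,0],"yaw":0},{"hand":0.5,"slide":[-2,-0.27,6],"yaw":0},{"hand":1,"slide":[-2,-0.27,10],"yaw":0},{"hand":1,"slide":[-2,-0.27,10],"yaw":0}]' >/dev/null; python3 st.py
```

```text
t 4.525 tcp [0.5583 0.144  0.0923] rail-frame -0.0963 0.1796 yaw 0.1363 F rail -2.04 -1.01 -1.71
t 5.15 tcp [0.5393 0.1422 0.1967] rail-frame -0.1153 0.1804 yaw 0.1373 F rail -0.35 0.28 -0.54
```

```bash
python3 -m inch '[{"hand":1,"slide":[2.8,5.7,0],"yaw":0},{"hand":1,"slide":[5.5,11.3,0],"yaw":0},{"hand":1,"slide":[5.5,11.3,0],"yaw":0},{"hand":1,"slide":[5.5,11.3,-4],"yaw":0},{"hand":1,"slide":[5.5,11.3,-8],"yaw":0},{"hand":1,"slide":[5.5,11.3,-10.5],"yaw":0},{"hand":1,"slide":[5.5,11.3,-10.5],"yaw":0}]' ; python3 st.py
```

```text
time_s: 6.02
tcp_pos: [0.5908, 0.2523, 0.0844]
ee_rot: [[0.991, 0.135, -0.006], [0.135, -0.991, -0.004], [-0.006, 0.003, -1.0]]
wrist_force: [-0.2, -0.5, 1.1]
gripper_width: 0.022
t 6.025 tcp [0.5908 0.2523 0.0844] rail-frame -0.0495 0.2826 yaw 0.1355 F rail -0.28 -0.49 1.13
```

```bash
python3 -m inch '[{"hand":1,"slide":[0.16,-1.2,0],"yaw":0},{"hand":1,"slide":[0.33,-2.4,0],"yaw":0},{"hand":1,"slide":[0.47,-3.4,0],"yaw":0},{"hand":1,"slide":[0.6,-4.4,0],"yaw":0},{"hand":1,"slide":[0.74,-5.4,0],"yaw":0},{"hand":1,"slide":[0.88,-6.4,0],"yaw":0},{"hand":1,"slide":[1.0,-7.4,0],"yaw":0},{"hand":1,"slide":[1.15,-8.4,0],"yaw":0},{"hand":1,"slide":[1.3,-9.4,0],"yaw":0},{"hand":1,"slide":[1.4,-10,0],"yaw":0}]' >/dev/null; python3 st.py
python3 - <<'E'
from h import *
im=capture("top"); cv2.imwrite("pics/c3.png",cv2.resize(im[125:240,215:415],None,fx=4,fy=4,interpolation=cv2.INTER_CUBIC))
E
```

```text
t 7.275 tcp [0.6079 0.1547 0.0887] rail-frame -0.0457 0.1835 yaw 0.1365 F rail 0.06 5.95 3.02
```

View pics/c3.png

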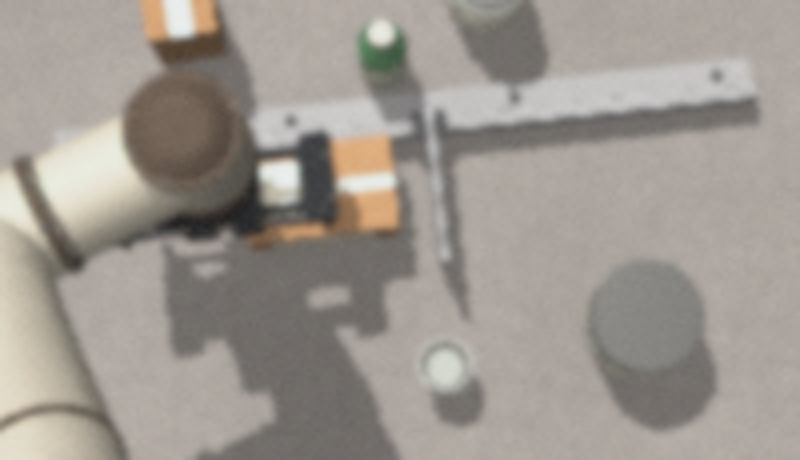

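The carton is still square. Its right end is at about x=398 in the crop and the divider at about 436, leaving roughly 33 mm. I'll continue gently.

```bash
python3 -m inch '[{"hand":1,"slide":[0.12,-0.9,0],"yaw":0},{"hand":1,"slide":[0.24,-1.8,0],"yaw":0},{"hand":1,"slide":[0.34,-2.5,0],"yaw":0},{"hand":1,"slide":[0.4,-2.9,0],"yaw":0},{"hand":1,"slide":[0.43,-3.2,0],"yaw":0},{"hand":1,"slide":[0.43,-3.2,0],"yaw":0}]' >/dev/null; python3 st.py
python3 -m inch '[{"hand":1,"slide":[0.03,-0.2,0],"yaw":0},{"hand":1,"slide":[0.03,-0.2,0],"yaw":0}]' >/dev/null; python3 st.py
python3 -m inch '[{"hand":1,"slide":[0.03,-0.2,0],"yaw":0},{"hand":1,"slide":[0.03,-0.2,0],"yaw":0}]' >/dev/null; python3 st.py
```

```text
t 8.075 tcp [0.6122 0.1228 0.0887] rail-frame -0.0457 0.1514 yaw 0.1369 F rail 0.11 5.29 3.64
t 8.325 tcp [0.613  0.1224 0.0888] rail-frame -0.045 0.1508 yaw 0.1374 F rail 0.87 10.16 3.78
t 8.575 tcp [0.6135 0.1221 0.0888] rail-frame -0.0446 0.1505 yaw 0.1378 F rail 0.06 15.13 2.83
```

```bash
python3 -m inch '[{"hand":1,"slide":[-0.27,2,0],"yaw":0},{"hand":1,"slide":[-0.27,2,6],"yaw":0},{"hand":0.5,"slide":[-0.27,2,10],"yaw":0},{"hand":0.25,"slide":[-3.5,-4,10],"yaw":0},{"hand":0.25,"slide":[-6.8,-9,10],"yaw":0},{"hand":0.25,"slide":[-6.8,-9,10],"yaw":0},{"hand":0.25,"slide":[-6.8,-9,5],"yaw":0},{"hand":0.25,"slide":[-6.8,-9,0],"yaw":0},{"hand":0.25,"slide":[-6.8,-9,0],"yaw":0}]'; python3 st.py
```

```text
time_s: 9.7
tcp_pos: [0.5412, 0.0273, 0.0838]
ee_rot: [[0.991, 0.136, -0.01], [0.135, -0.991, -0.004], [-0.01, 0.002, -1.0]]
wrist_force: [0.4, 0.8, -0.2]
gripper_width: 0.703
t 9.7 tcp [0.5412 0.0273 0.0838] rail-frame -0.129 0.0663 yaw 0.1359 F rail 0.51 0.72 -0.22
```

```bash
python3 -m inch '[{"hand":0.25,"slide":[0.9,0.12,0.5],"yaw":0},{"hand":0.25,"slide":[1.8,0.24,0.5],"yaw":0},{"hand":0.25,"slide":[2.5,0.34,0.5],"yaw":0},{"hand":0.25,"slide":[3.0,0.41,0.5],"yaw":0},{"hand":0.25,"slide":[3.4,0.46,0.5],"yaw":0},{"hand":0.25,"slide":[3.4,0.46,0.5],"yaw":0}]' >/dev/null; python3 st.py
for i in 1 2; do python3 -m inch '[{"hand":0.25,"slide":[0.2,0.03,0],"yaw":0},{"hand":0.25,"slide":[0.2,0.03,0],"yaw":0}]' >/dev/null; python3 st.py; done
```

```text
t 10.45 tcp [0.5761 0.0323 0.092 ] rail-frame -0.0938 0.0665 yaw 0.1354 F rail -5.35 1.1 3.35
t 10.7 tcp [0.5763 0.0322 0.0918] rail-frame -0.0935 0.0665 yaw 0.1352 F rail -9.11 1.98 6.95
t 10.95 tcp [0.5766 0.0322 0.0917] rail-frame -0.0933 0.0664 yaw 0.135 F rail -12.8 3.51 10.87
```

```bash
python3 -m inch '[{"hand":0.25,"slide":[0.2,0.03,0],"yaw":0},{"hand":0.25,"slide":[0.4,0.05,0],"yaw":0},{"hand":0.25,"slide":[0.4,0.05,0],"yaw":0}]' >/dev/null; python3 st.py
python3 -m inch '[{"hand":0.25,"slide":[-1,-0.14,0],"yaw":0},{"hand":0.25,"slide":[-3,-0.41,0],"yaw":0},{"hand":0.4,"slide":[-4,-0.54,5],"yaw":0},{"hand":0.4,"slide":[-9.5,-1.3,11],"yaw":0},{"hand":0.4,"slide":[-14,-6,11],"yaw":0},{"hand":0.4,"slide":[-14,-11,11],"yaw":0},{"hand":0.4,"slide":[-14,-11,11],"yaw":0}]' >/dev/null; python3 st.py
python3 - <<'E'
from h import *
im=capture("top"); cv2.imwrite("pics/t4.png",im); cv2.imwrite("pics/c4.png",cv2.resize(im[125:240,215:415],None,fx=4,fy=4,interpolation=cv2.INTER_CUBIC))
E
```

```text
t 11.325 tcp [0.5801 0.0326 0.0917] rail-frame -0.0898 0.0664 yaw 0.135 F rail -15.24 3.33 10.34
t 12.2 tcp [ 0.445  -0.0787  0.2031] rail-frame -0.2387 -0.0257 yaw 0.1315 F rail 0.86 1.13 -0.12
```

View pics/c4.png

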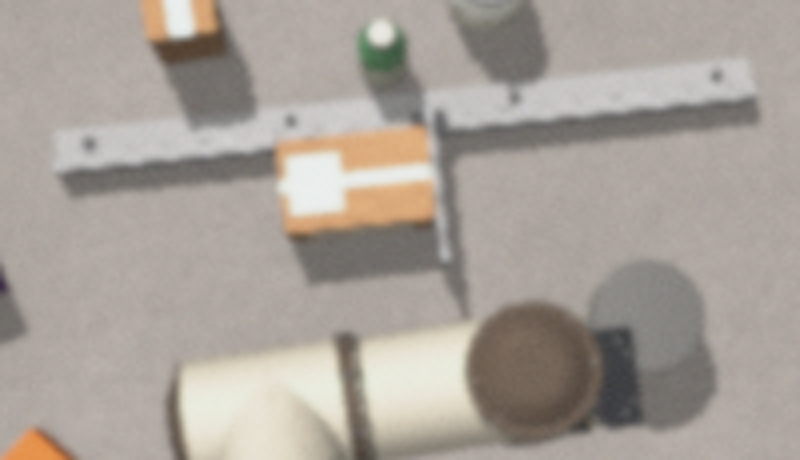

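The carton now sits by the rail and divider, with top corners at about (276,147), (430,126), (434,222) and (290,234). It looks parallel, and the scoop is out of the picture under the arm. The last push slid 3.5 mm before the force built up, so I'll check numerically whether it is at the rail.

```bash
python3 - <<'E'
from h import *; from st import *
t=cv2.imread("pics/t4.png"); h=cv2.cvtColor(t,cv2.COLOR_BGR2HSV)
m=np.zeros(h.shape[:2],np.uint8)
roi=np.zeros_like(m,bool); roi[150:190,280:328]=1
m[roi&(((h[...,1]>75)&(h[...,0]<25)&(h[...,2]>120)))]=1
m=cv2.morphologyEx(m,cv2.MORPH_CLOSE,np.ones((15,15)))
c=max(cv2.findContours(m,0,1)[0],key=cv2.contourArea)
P=ray("top",c[:,0,:],.06)[:,:2]-D
r=cv2.minAreaRect((P*1000).astype(np.float32)); print("rot rect",r)
Q=np.c_[P@ex,P@ey]*1000
print("rail frame extent x",np.percentile(Q[:,0],[2,98]),"y",np.percentile(Q[:,1],[2,98]))
g=np.array([(x,y) for x in(-.08,0) for y in(.003,.133)])
W=D+g[:,:1]*ex+g[:,1:]*ey
print("predicted crop corners at target",((proj("top",np.c_[W,np.full(4,.06)])-[215,125]+.4)*4).round(0).tolist(), g.tolist())
# far edge by max gradient in crop columns
S=cv2.GaussianBlur(t,(0,0),.8)[...,0].astype(float)
L=[]
for cc in range(288,320,2):
    k0=int(161-(cc-284)*.14); col=S[k0-6:k0+5,cc]; d=np.diff(col); k=d.argmin(); L.append((cc,k0-6+k+.5))
F=ray("top",L,.06)[:,:2]-D; print("far edge x_r mm",(F@ex*1000).round(1))
L=[]
for cc in range(290,320,2):
    k0=int(183-(cc-288)*.085); col=S[k0-7:k0+6,cc].copy(); sat=h[k0-7:k0+6,cc,1].astype(float); d=np.diff(sat); k=d.argmin(); L.append((cc,k0-7+k+.5))
F=ray("top",L,.06)[:,:2]-D; print("near edge x_r mm",(F@ex*1000).round(1))
E
```

```text
rot rect ((-49.567955017089844, 63.91554641723633), (83.4092788696289, 128.75074768066406), 7.496229648590088)
rail frame extent x [-81.97294061  -1.41243095] y [  6.36505176 133.52008253]
predicted crop corners at target [[438.0, 218.0], [286.0, 234.0], [428.0, 126.0], [276.0, 142.0]] [[-0.08, 0.003], [-0.08, 0.133], [0.0, 0.003], [0.0, 0.133]]
far edge x_r mm [ 0.4 -0.3  2.4  1.6  0.9  0.1 -0.6 -1.4  1.4  0.6 -0.1 -0.9 -1.6 -2.4
 -3.1 13.4]
near edge x_r mm [-86.  -83.3 -80.7 -81.4 -82.1 -82.9 -83.6 -80.9 -81.7 -82.4 -83.2 -83.9
 -81.2 -82.  -82.7]
```

The carton spans x -82..-1.4 mm and y 4..133 mm in the rail frame, so it's in place to within measurement error. I'll re-probe it at the end. Now the tub: I'll go behind it with the jaws at 52 mm.

```bash
python3 -m inch '[{"hand":0.4,"slide":[0,-5,0],"yaw":0},{"hand":0.4,"slide":[0,-10,0],"yaw":0},{"hand":0.4,"slide":[0,-13.7,0],"yaw":0},{"hand":0.4,"slide":[0,-13.7,0],"yaw":0},{"hand":0.4,"slide":[0,-13.7,-5],"yaw":0},{"hand":0.4,"slide":[0,-13.7,-9],"yaw":0},{"hand":0.4,"slide":[0,-13.7,-11],"yaw":0},{"hand":0.4,"slide":[0,-13.7,-11],"yaw":0}]'; python3 st.py
```

```text
time_s: 13.25
tcp_pos: [0.4456, -0.2119, 0.0907]
ee_rot: [[0.99, 0.138, -0.004], [0.138, -0.99, 0.0], [-0.003, -0.001, -1.0]]
wrist_force: [-0.4, 0.2, 0.6]
gripper_width: 0.604
t 13.25 tcp [ 0.4456 -0.2119  0.0907] rail-frame -0.2561 -0.1578 yaw 0.1382 F rail -0.41 0.26 0.62
```

```bash
python3 -m inch '[{"hand":0.4,"slide":[1,0.1,0],"yaw":0},{"hand":0.4,"slide":[2,0.2,0],"yaw":0},{"hand":0.4,"slide":[3,0.35,0],"yaw":0},{"hand":0.4,"slide":[4,0.5,0],"yaw":0},{"hand":0.4,"slide":[5,0.65,0],"yaw":0},{"hand":0.4,"slide":[6,0.8,0],"yaw":0},{"hand":0.4,"slide":[7,0.95,0],"yaw":0},{"hand":0.4,"slide":[8,1.09,0],"yaw":0},{"hand":0.4,"slide":[9,1.22,0],"yaw":0},{"hand":0.4,"slide":[9.5,1.29,0],"yaw":0}]' >/dev/null; python3 st.py
python3 -m inch '[{"hand":0.4,"slide":[1,0.14,0],"yaw":0},{"hand":0.4,"slide":[2,0.27,0],"yaw":0},{"hand":0.4,"slide":[3,0.41,0],"yaw":0},{"hand":0.4,"slide":[4,0.54,0],"yaw":0},{"hand":0.4,"slide":[4.6,0.62,0],"yaw":0},{"hand":0.4,"slide":[5.1,0.69,0],"yaw":0},{"hand":0.4,"slide":[5.3,0.72,0],"yaw":0},{"hand":0.4,"slide":[5.3,0.72,0],"yaw":0}]' >/dev/null; python3 st.py
python3 - <<'E'
from h import *
im=capture("top"); cv2.imwrite("pics/c5.png",cv2.resize(im[125:240,215:415],None,fx=4,fy=4,interpolation=cv2.INTER_CUBIC))
E
```

```text
t 14.5 tcp [ 0.5379 -0.2005  0.0926] rail-frame -0.1631 -0.159 yaw 0.1351 F rail -10.58 -0.84 8.53
t 15.5 tcp [ 0.591  -0.1935  0.0927] rail-frame -0.1095 -0.1591 yaw 0.1351 F rail -8.62 0.53 4.62
```

View pics/c5.png

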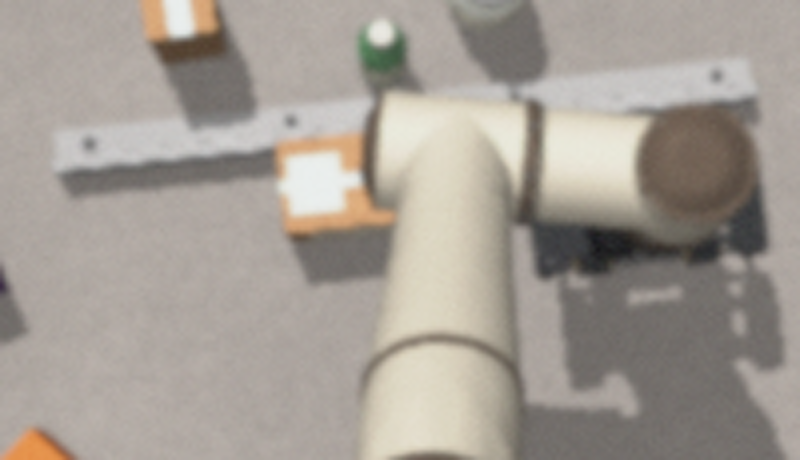

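The arm hides the tub in this view. I'll finish by feel, in steps.

```bash
for i in 1 2 3 4 5; do python3 -m inch '[{"hand":0.4,"slide":[0.15,0.02,0],"yaw":0},{"hand":0.4,"slide":[0.3,0.04,0],"yaw":0},{"hand":0.4,"slide":[0.3,0.04,0],"yaw":0}]' >/dev/null; python3 st.py; done
```

```text
t 15.925 tcp [ 0.5939 -0.1931  0.0927] rail-frame -0.1066 -0.1591 yaw 0.1351 F rail -7.53 -0.66 5.68
t 16.3 tcp [ 0.5969 -0.1927  0.0927] rail-frame -0.1035 -0.1592 yaw 0.135 F rail -8.18 0.79 6.32
t 16.675 tcp [ 0.5999 -0.1923  0.0927] rail-frame -0.1005 -0.1592 yaw 0.1351 F rail -8.15 0.41 5.39
t 17.05 tcp [ 0.6029 -0.1919  0.0927] rail-frame -0.0975 -0.1592 yaw 0.135 F rail -8.37 -0.73 5.53
t 17.425 tcp [ 0.6044 -0.1917  0.0927] rail-frame -0.0959 -0.1592 yaw 0.1348 F rail -11.34 0.4 7.81
```

```bash
for i in 1 2; do python3 -m inch '[{"hand":0.4,"slide":[0.15,0.02,0],"yaw":0},{"hand":0.4,"slide":[0.3,0.04,0],"yaw":0},{"hand":0.4,"slide":[0.3,0.04,0],"yaw":0}]' >/dev/null; python3 st.py; done
```

```text
t 17.8 tcp [ 0.6049 -0.1917  0.0927] rail-frame -0.0955 -0.1592 yaw 0.1343 F rail -18.82 0.13 12.77
t 18.175 tcp [ 0.6052 -0.1916  0.0926] rail-frame -0.0951 -0.1592 yaw 0.1338 F rail -23.37 0.56 16.66
```

The tub is firmly at the rail: the force went 8 → 23 N with no more travel. I'll back off, take a clear look, and go above the carton's near side for a confirming push.

```bash
python3 -m inch '[{"hand":0.4,"slide":[-1.5,-0.2,0],"yaw":0},{"hand":0.4,"slide":[-4,-0.54,0],"yaw":0},{"hand":0.4,"slide":[-5,-0.68,5],"yaw":0},{"hand":0.3,"slide":[-6,0,11],"yaw":0},{"hand":0.25,"slide":[-6,6,11],"yaw":0},{"hand":0.25,"slide":[-6,12,11],"yaw":0},{"hand":0.25,"slide":[-6,18,11],"yaw":0},{"hand":0.25,"slide":[-6,22.2,11],"yaw":0},{"hand":0.25,"slide":[-6,22.2,11],"yaw":0}]' >/dev/null; python3 st.py
python3 -m inch '[{"hand":0.25,"slide":[0,0,-5],"yaw":0},{"hand":0.25,"slide":[0,0,-9],"yaw":0},{"hand":0.25,"slide":[0,0,-11],"yaw":0},{"hand":0.25,"slide":[0,0,-11],"yaw":0}]' >/dev/null; python3 st.py
```

```text
t 19.3 tcp [0.5556 0.0349 0.2031] rail-frame -0.1137 0.0719 yaw 0.1409 F rail -0.26 -0.33 -0.42
t 19.8 tcp [0.5544 0.0308 0.091 ] rail-frame -0.1155 0.068 yaw 0.1351 F rail 0.65 0.07 0.85
```

```bash
python3 -m inch '[{"hand":0.25,"slide":[0.8,0.11,0],"yaw":0},{"hand":0.25,"slide":[1.5,0.2,0],"yaw":0},{"hand":0.25,"slide":[2.1,0.28,0],"yaw":0},{"hand":0.25,"slide":[2.1,0.28,0],"yaw":0}]' >/dev/null; python3 st.py
for i in 1 2 3 4; do python3 -m inch '[{"hand":0.25,"slide":[0.15,0.02,0],"yaw":0},{"hand":0.25,"slide":[0.3,0.04,0],"yaw":0},{"hand":0.25,"slide":[0.3,0.04,0],"yaw":0}]' >/dev/null; python3 st.py; done
```

```text
t 20.3 tcp [0.5765 0.0347 0.0927] rail-frame -0.0931 0.0689 yaw 0.1361 F rail 1.02 -0.47 0.53
t 20.675 tcp [0.5788 0.035  0.0923] rail-frame -0.0908 0.0689 yaw 0.1364 F rail 0.09 -0.84 1.01
t 21.05 tcp [0.5794 0.0348 0.0919] rail-frame -0.0902 0.0686 yaw 0.1354 F rail -5.91 2.59 4.55
t 21.425 tcp [0.5797 0.0348 0.0917] rail-frame -0.0898 0.0686 yaw 0.1351 F rail -13.06 3.2 10.19
t 21.8 tcp [0.58   0.0348 0.0917] rail-frame -0.0895 0.0685 yaw 0.1348 F rail -18.83 4.81 15.98
```

```bash
for i in 1 2; do python3 -m inch '[{"hand":0.25,"slide":[0.15,0.02,0],"yaw":0},{"hand":0.25,"slide":[0.3,0.04,0],"yaw":0},{"hand":0.25,"slide":[0.3,0.04,0],"yaw":0}]' >/dev/null; python3 st.py; done
python3 -m inch '[{"hand":0.25,"slide":[-2,-0.27,0],"yaw":0},{"hand":0.25,"slide":[-4.5,-0.6,0],"yaw":0},{"hand":0.25,"slide":[-5,-0.7,6],"yaw":0},{"hand":0.25,"slide":[-5,0,11],"yaw":0},{"hand":0.25,"slide":[-5,6,11],"yaw":0},{"hand":0.25,"slide":[-5,12,11],"yaw":0},{"hand":0.25,"slide":[-5,18,11],"yaw":0},{"hand":0.25,"slide":[-5,24,11],"yaw":0},{"hand":0.25,"slide":[-10,30,11],"yaw":0},{"hand":0.25,"slide":[-10,30,11],"yaw":0}]' >/dev/null; python3 st.py
python3 - <<'E'
from h import *
im=capture("top"); cv2.imwrite("pics/t6.png",im); s=capture("side"); cv2.imwrite("pics/s6.png",s)
a=cv2.resize(im[135:225,245:415],(760,402),interpolation=cv2.INTER_CUBIC)
cv2.imwrite("pics/c6.png",a); cv2.imwrite("pics/d6.png",cv2.resize(s[115:275,265:455],None,fx=3.7,fy=3.7,interpolation=cv2.INTER_CUBIC))
E
```

```text
t 22.175 tcp [0.5803 0.0348 0.0916] rail-frame -0.0893 0.0684 yaw 0.1345 F rail -25.33 7.33 20.95
t 22.55 tcp [0.5806 0.0347 0.0915] rail-frame -0.0889 0.0684 yaw 0.1343 F rail -31.97 8.93 25.77
t 23.8 tcp [0.4921 0.3396 0.202 ] rail-frame -0.1354 0.3825 yaw 0.1404 F rail 0.93 -0.43 0.1
```

View pics/c6.png

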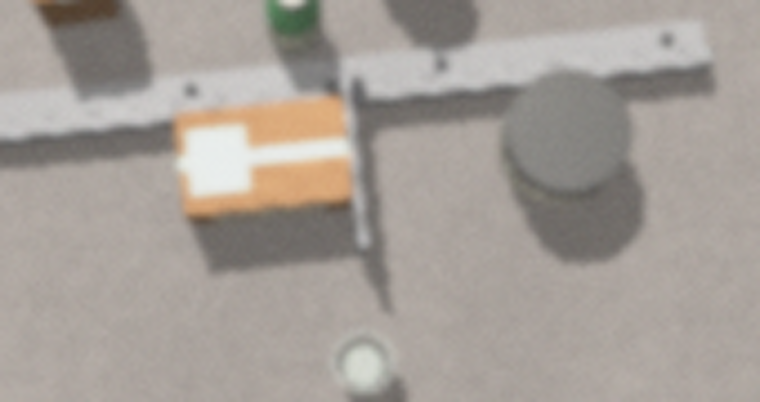

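View pics/d6.png

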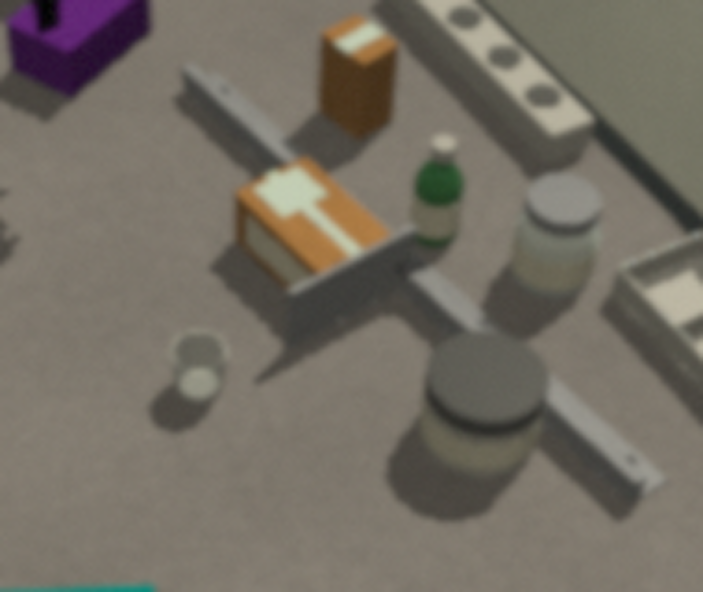

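Both views show the carton flat in the corner and the tub at the rail: carton right edge at about x=350 against the divider at about 355 in the top crop, tub lid at (568,132). The scoop, bottle, jar and box haven't moved. One numeric check, then I'll hand in.

```bash
python3 - <<'E'
from h import *; from st import *
t=cv2.imread("pics/t6.png"); h=cv2.cvtColor(t,cv2.COLOR_BGR2HSV)
m=np.zeros(h.shape[:2],np.uint8); roi=m.astype(bool); roi[150:190,280:328]=1
m[roi&((h[...,1]>75)&(h[...,0]<25)&(h[...,2]>120))]=1
m=cv2.morphologyEx(m,cv2.MORPH_CLOSE,np.ones((15,15)))
c=max(cv2.findContours(m,0,1)[0],key=cv2.contourArea)
P=ray("top",c[:,0,:],.06)[:,:2]-D; r=cv2.minAreaRect((P*1000).astype(np.float32))
print("carton yaw-rail",np.radians(r[2])-a,"x",np.percentile(P@ex,[2,98]).round(4),"y",np.percentile(P@ey,[2,98]).round(4))
f=np.array([[568,132]])*[170/760,90/402]+[245,135]-.4
d=ray("top",f,.075)[0,:2]-D; print("tub",(d@ex).round(4),(d@ey).round(4))
t0=cv2.imread("pics/top0.png"); df=cv2.absdiff(t,t0).max(2)
for n,(x,y) in dict(scoop=(327,217),box=(260,128),jar=(337,120),stain=(310,136),brush=(185,228),softener=(467,231)).items(): print(n,"mean diff",df[y-8:y+9,x-8:x+9].mean().round(1))
E
```

```text
carton yaw-rail -0.0007100685709568177 x [-0.0819 -0.0013] y [0.0064 0.1335]
tub -0.0491 -0.1617
scoop mean diff 2.2
box mean diff 1.9
jar mean diff 2.2
stain mean diff 2.2
brush mean diff 6.5
softener mean diff 2.7
```

```bash
python3 -c "
from station import *
print(sense()['time_s'],sense()['wrist_force']); print(finish_job())"
```

```text
23.9 [0.42153396 0.11240267 0.294513  ]
the job is handed in; nothing more can be done
None
```

I pushed the carton into the corner on the left side of the divider and the tub back to the rail on the right, with nothing lifted. I handed the job in at 23.9 s; no verdict was reported.

| Last check | Measured | Target |
|---|---|---|
| Carton angle to the rail | about 0.001 rad | below 0.07 rad |
| Carton centre x (rail frame) | about -0.042 m | -0.046 to -0.034 m |
| Carton centre y (from divider) | about 0.070 m | 0.062 to 0.074 m |
| Tub x (rail frame) | about -0.049 m | -0.054 to -0.042 m |
| Tub y (from divider) | about -0.162 m | below -0.04 m |

- **Contact by force:** pushing harder gave almost no further travel at the rail (carton, up to 32 N), the divider (carton, up to 15 N) or the rail (tub, up to 23 N).
- **Carton stuck once:** the first push to the rail stuck about 3.5 mm short and then slid on, so I pushed it again to confirm.
- **Small disagreement:** the tub stopped about 2 mm further on than I predicted. That is within the camera calibration, but it leaves the rail position uncertain by about that much.
- **Bystanders:** the scoop, small box, peg jar, stain bottle and softener look unchanged from the start. The brush area differed slightly more (6.5 against about 2 for the others). I put that down to the arm's shadow, since the arm was never low near it, but I did not check further.

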